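Touch off a gauge, then the bar to be welded

TASK

Touch off for the next weld with the fingertips: first press the disc of the gauge with the wide flat disc down to its stop and let it spring back, then touch the thick, short square bar lightly near the middle of its top face and lift the hand well clear of both, a good hand's breadth away. Press gently, and do not push the bar out of place or pick it up. Leave the gauge with the thin pin, the long square bar, the standing bolt and the cup alone: do not touch them.

Things in the scene. Friction and masses are not known exactly. Their poses are not given: they have to be found in the camera images.
- disc_gauge: Touch-off gauge fixed to the job: dark round steel housing, flange 64 mm across and 10 mm high, above it a body 48 mm across up to 50 mm, with a bright flat disc 36 mm across on a spring plunger on top. Origin: centre of its underside, z up; the disc's top is 66 mm above it when the disc is up.
- disc_top (a point): Centre of the top face of the flat disc; moves down with it.
- disc (a joint): How far the flat disc is pressed down, in m: 0 up, 0.006 at its stop. A spring pushes it back: about 2 N starts it, about 5 N brings it to the stop, which is rigid.
- pin_gauge: The other gauge, not to be touched: the same housing fixed to the job, but with a round-ended pin 8 mm across on top instead of the disc, 66 mm high in all. Origin: centre of its underside.
- thick_bar: Loose short square steel bar to be touched, 40 mm wide (x), 150 mm long (y), 40 mm high, about 0.35 to 0.7 kg. Origin: centre of its underside, z up; its top face lies 40 mm above the origin, is flat and rigid.
- long_bar: Bystander: loose long square steel bar, 30 mm wide (x), 240 mm long (y), 30 mm high. Origin: centre of its underside.
- standing_bolt: Bystander: loose hex bolt standing on its head, 22 mm across, 58 mm high. Origin: centre of its underside.
- cup: Bystander: loose white enamel cup with an ear, 69 x 93 mm, 91 mm high. Origin: centre of its underside.
Not all that is in view belongs to the job. What is shaped like the disc_gauge but yellow is not meant. Several things look just like the thick_bar: the one meant starts farthest from the robot's base.

How it is judged:
On the way, in this order (a step that is already met when the one before it is completed fails the run):
1. the fingertips press the flat disc down to its stop (at least 4.5 of its 6 mm) (value of joint disc above 0.0045 m and contact force between the fingers and disc_gauge above 1 N), for 0.05 s.
2. the disc has sprung back up (value of joint disc below 0.001 m and contact force between the fingers and disc_gauge below 0.2 N), for 0.1 s.
3. the fingertips touch the top face of the thick bar within about 40 mm of its middle (contact force between the fingers and thick_bar above 0.5 N and horizontal distance between the grasp point and thick_bar below 0.045 m and z of the grasp point in the frame of thick_bar above 0.05 m), for 0.05 s.
At the end, for the whole second after the job is handed in: The disc is up again (within 1 mm); the thick bar lies at rest flat and within 8 mm of where it was; the long bar, the bolt and the cup are within 6 mm of where they were; the point between the finger pads is more than 0.12 m from the thick bar's origin and 0.10 m from the disc (value of joint disc below 0.001 m and distance of thick_bar from where it was at the start of the episode below 0.008 m and angle between thick_bar's own z axis and vertical below 0.05 rad and linear speed of thick_bar below 0.01 m/s and distance between the grasp point and thick_bar above 0.12 m and distance between the grasp point and disc_top above 0.1 m and distance of each of long_bar, standing_bolt, cup from where it was at the start of the episode below 0.006 m); the robot touches nothing.
It fails at once if the disc gauge or the thick bar is pressed with more than 40 N (contact force between the fingers and disc_gauge above 40 N or contact force between the fingers and thick_bar above 40 N).
It fails at once if the thick bar is pushed more than 8 mm, tipped or lifted (distance of thick_bar from where it was at the start of the episode above 0.008 m or height (world z) of thick_bar above 0.005 m or angle between thick_bar's own z axis and vertical above 0.1 rad).
It fails at once if the gauge with the thin pin is touched or disturbed (contact force between any of the fingers, the arm and pin_gauge above 0.5 N).
It fails at once if the long bar is touched or disturbed (contact force between any of the fingers, the arm and long_bar above 0.5 N or distance of long_bar from where it was at the start of the episode above 0.006 m).
It fails at once if the standing bolt or the cup is touched or disturbed (contact force between any of the fingers, the arm and standing_bolt above 0.5 N or distance of any of standing_bolt, cup from where it was at the start of the episode above 0.006 m or contact force between any of the fingers, the arm and cup above 0.5 N).
It also fails if it takes over 48 s, if anything falls off the work surface, if the arm or the gripper's body presses on something with over 40 N, if the wrist force passes 120 N, or if a joint passes its speed limit or range.

ROBOT

A 6-joint arm with a two-finger parallel gripper is mounted at the origin on a cart in front of the work surface, level with it; the furniture and walls round the work are solid. World frame = base frame: x ahead of the robot, y to its left, z up, the work surface at z = 0. Lengths are in m, angles in rad, forces in N, time in s.
With the tool pointing down it reaches from about 0.375 to 0.975 m from the base axis. Payload 3.8 kg.
Tool frame: the origin (TCP) lies midway between the tips of the shut fingers; the grasp point (between the pads) lies 19 mm behind it; z points along the fingers, y is the direction in which the jaws open and shut (so a half turn about z gives the same grasp; the last joint's range is limited). The gripper opens to 85 mm and grips with 20 to 120 N. Pads are 22 mm wide; open, the fingers measure 114 mm over their backs; the gripper's body (76 mm by 85 mm) begins 54 mm behind the grasp point. The pads swing forward as they close: fully open they stand 13 mm farther back than shut.
Start: joints at [-0.037, 0.264, 1.604, -0, 1.274, -0.037], TCP at [0.675, -0, 0.231] pointing down, gripper open.
Joint ranges: [-2.63, 2.63], [-0.94, 2.18], [0.31, 2.57], [-1.31, 4.45], [0, 2.66], [-2.55, 2.55]. Speed limits (rad/s): [2.57, 2.57, 3.14, 3.14, 3.14, 3.14].

INTERFACE

Orientations are given as a unit quaternion [x, y, z, w].
In Python, from cell import * gives the robot as it stands. Calls block until the motion is done:
- goto(position, orientation): joint-space move of the TCP to a pose.
- line_to(position, attitude=None, velocity=0.15, threshold=None): straight line of the TCP; attitude=None keeps the orientation; velocity is the mean speed in m/s. With threshold (N) it stops when the force on the tool has changed by that much, and returns True; else False.
- move_joints(angles): joint-space move.
- grip(opening, f_grip=None): finger opening in m; f_grip is the grip in N (None keeps the last); returns when the fingers have stopped.
- wait(seconds).
- ik(position, orientation): joint angles nearest the present ones, or None.
- get_image(name): name is "scene" or "side" or "wrist"; returns a dict with "image" (400x640x3 uint8, red, green, blue), "range_z" (400x640 float32, m along the optical axis (not along the pixel's ray), 0 where there is no reading), "vfov" (degrees; the focal length in pixels is half the picture's height over the tangent of half this angle, whatever the lens; pixels are square), "cx", "cy" (the principal point, pixels), "R" (3x3) and "t" (3): a world point X has camera coordinates R X + t. Camera axes: x right, y down, z forward; pixel columns grow to the right and rows downward; lengths in m; the calibration is good to about 2 mm. The wrist camera is an equidistant fisheye: a pixel r from the principal point sees the ray r / f radians off the axis. A picture is of the moment at which its call begins.
A pose or a line that the arm cannot do raises PlanningError and nothing moves.
- hand_in(): hands the job in, once; it reports no verdict.
Readings, each from a call of its own:
- read_t(): time.
- read_joint_pos(): joint angles.
- read_joint_vel(): joint speeds.
- read_joint_efforts(): joint torques, N m.
- read_ee_pos(): TCP position.
- read_eef_rot(): TCP orientation.
- read_force(): force on the tool from outside, world axes, zero at the start.
- read_wrist_torque(): the same for the moment, N m.
- read_grip_width(): finger opening in m.
Only numpy, scipy, OpenCV 4.12 (cv2) and the standard library are available. Lean on these libraries where they do the work, as an engineer would, in place of code of your own. Each camera call takes 0.05 s, during which the arm holds its last target. There are 200 camera calls.

## Working session

There is one attempt and no reset: what is moved stays moved. The work goes in short steps, each a Python script; the robot and the scene stay as the last script left them, time stands still between calls to the robot, and variables do not carry over. Pictures are saved under pics/ and viewed, about 8 in all and at most 12, crops included, and the job is handed in when it is done.

```bash
mkdir -p pics; cat > h.py <<'E'
from cell import *
import numpy as np, cv2
def cloud(d):
    z=d["range_z"]; f=d["image"].shape[0]/2/np.tan(np.radians(d["vfov"])/2)
    v,u=np.mgrid[0:z.shape[0],0:z.shape[1]]
    P=np.stack([(u-d["cx"])/f*z,(v-d["cy"])/f*z,z],-1)
    W=(P-d["t"])@d["R"]
    W[z==0]=np.nan
    return W
E
python3 - <<'E'
from h import *
for n in ("scene","side"):
    d=get_image(n); cv2.imwrite(f"pics/{n}0.png",d["image"][:,:,::-1]); np.savez(f"{n}.npz",**d)
    print(n,d["vfov"],-d["R"].T@d["t"],d["R"][2], (d["range_z"]>0).mean())
print(read_t(),read_eef_rot(),read_grip_width())
E
```

```text
scene 48.9877020246592 [-0.05267265  0.69917143  0.48883667] [ 0.62715665 -0.65886804 -0.41541238] 0.926453125
side 46.01792747064149 [-0.03892913  1.18810378  0.55001975] [ 0.44072662 -0.83147239 -0.33825096] 0.80604296875
0.1 [ 7.07115745e-01  7.07097088e-01 -6.96850552e-04 -7.38708580e-04] 0.08552008815132056
```

View pics/scene0.png

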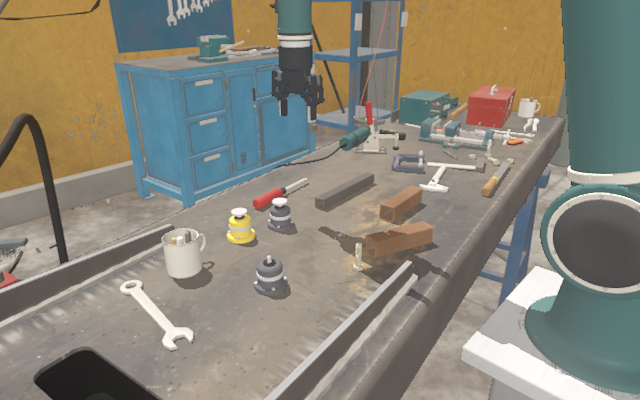

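View pics/side0.png

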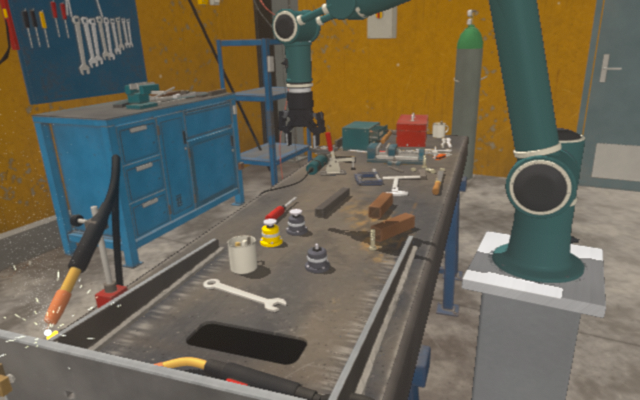

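The scene view shows the grey disc gauge at (280,215), the yellow decoy at (240,226), the pin gauge at (269,275) and the cup at (184,252). It also has the dark long bar at (345,190), brown bars at (402,204) and (398,240), and the bolt at (359,257). Next I'll make a top-down height and colour map.

```bash
python3 - <<'E'
from h import *
S=2.0 # mm/px
x0,x1,y0,y1=0.3,1.0,-0.35,0.45
H=int((x1-x0)*500);Wd=int((y1-y0)*500)
top=np.full((H,Wd),-1.);col=np.zeros((H,Wd,3),np.uint8)
for n in ("scene",):
    d=dict(np.load(n+".npz")); W=cloud(d).reshape(-1,3); c=d["image"].reshape(-1,3)
    m=(W[:,2]<0.13)&(W[:,0]>x0)&(W[:,0]<x1-.003)&(W[:,1]>y0+.003)&(W[:,1]<y1)
    for p,k in sorted(zip(W[m].tolist(),c[m].tolist()),key=lambda a:a[0][2]):
        i=int((x1-p[0])*500);j=int((y1-p[1])*500); top[i,j]=p[2]; col[i,j]=k
hm=np.clip(top*1000*2.5,0,255).astype(np.uint8)
out=np.vstack([col[:,:,::-1],cv2.applyColorMap(hm,cv2.COLORMAP_JET)])
cv2.imwrite("pics/top.png",cv2.resize(out,None,fx=1.0,fy=.85))
im=np.load("scene.npz")["image"][:,:,::-1]
cv2.imwrite("pics/crop.png",cv2.resize(im[150:310,220:460],None,fx=3.3,fy=3.3,interpolation=cv2.INTER_CUBIC))
E
```

```text
(no output)
```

View pics/top.png

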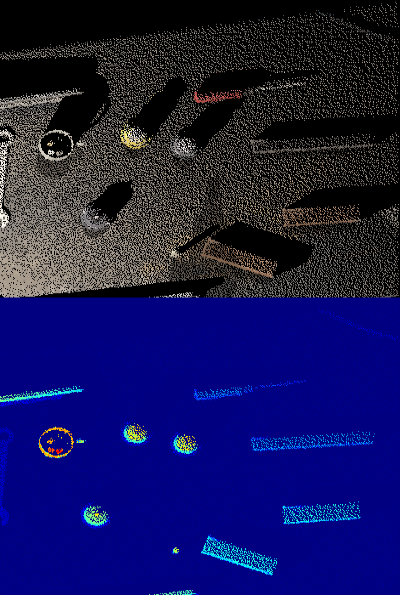

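View pics/crop.png

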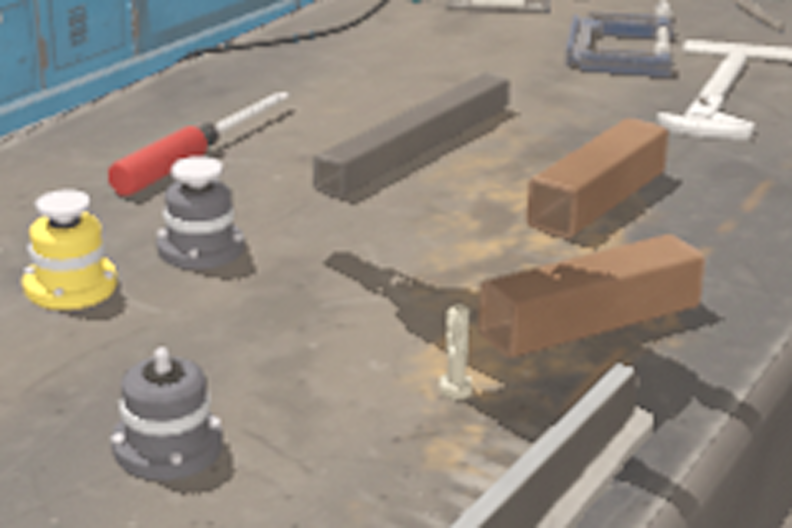

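The map and crop show two brown bars, at about (0.49,-0.19) and (0.395,-0.03). The first is farther from the base, so it is the target. The grey disc gauge is near (0.66,0.08). Now for exact positions.

```bash
cat > m.py <<'E'
from h import *
def measure(d,n):
    W=cloud(d); z=W[...,2]; hsv=cv2.cvtColor(d["image"],cv2.COLOR_RGB2HSV)
    def near(c,r,a,b): return (np.hypot(W[...,0]-c[0],W[...,1]-c[1])<r)&(z>a)&(z<b)
    m=near((.48,-.19),.12,.036,.046)
    if m.sum()>20:
        r=cv2.minAreaRect((W[m][:,:2]*1000).astype(np.float32)); print(n,"bar",m.sum(),r,np.median(z[m]))
    for nm,c in (("disc",(.655,.08)),("pin",(.49,.26)),("yellow",(.68,.18))):
        m=near(c,.05,.0615,.072)
        if m.sum()<3: continue
        p=W[m]; (x,y),rad=cv2.minEnclosingCircle((p[:,:2]*1000).astype(np.float32))
        print(n,nm,m.sum(),p.mean(0).round(4),x,y,rad,np.median(p[:,2]))
    m=near((.62,-.15),.15,.024,.036); 
    if m.sum()>20: print(n,"long",cv2.minAreaRect((W[m][:,:2]*1000).astype(np.float32)))
E
python3 - <<'E'
from m import *
for n in ("scene","side"): measure(dict(np.load(n+".npz")),n)
E
```

```text
scene bar 408 ((493.51123046875, -193.010498046875), (40.50331115722656, 153.64407348632812), 4.090090751647949) 0.040833928480071405
scene disc 99 [0.6559 0.0787 0.0662] 658.4335327148438 77.07829284667969 19.13105583190918 0.06652268026779525
scene pin 14 [0.4886 0.2568 0.0643] 488.993896484375 256.5435791015625 3.900036334991455 0.06387965885540768
scene yellow 111 [0.6804 0.1787 0.066 ] 684.2993774414062 178.0111083984375 20.145566940307617 0.06646320497485868
scene long ((575.275146484375, -179.72235107421875), (205.4991912841797, 240.044189453125), 3.9708364009857178)
side bar 186 ((493.80859375, -194.57659912109375), (37.87309646606445, 156.77267456054688), 4.079879283905029) 0.04002844472827863
side disc 54 [0.6574 0.0812 0.0658] 658.13525390625 78.106201171875 19.829505920410156 0.06617985296956273
side pin 6 [0.4893 0.2596 0.0637] 489.1397705078125 259.95367431640625 3.7303214073181152 0.06353689170985236
side yellow 65 [0.6816 0.1814 0.0658] 682.405517578125 180.5908966064453 19.312028884887695 0.06623510632044557
side long ((576.4097900390625, -178.59922790527344), (206.47642517089844, 236.01608276367188), 5.558717727661133)
```

```bash
python3 - <<'E'
from h import *
q=[.70711,.70711,0,0]
grip(0.0)
goto([.658,.0785,.12],q)
line_to([.658,.0785,.08],velocity=.08); print(read_t(),read_ee_pos(),read_force(),read_grip_width())
hit=line_to([.658,.0785,.0575],velocity=.01,threshold=8); print(hit,read_t(),read_ee_pos(),read_force())
wait(.2); print(read_ee_pos(),read_force())
d=get_image("scene"); cv2.imwrite("pics/press.png",cv2.resize(d["image"][150:310,220:460,::-1],None,fx=3,fy=3))
E
```

```text
2.125 [0.65775684 0.0783978  0.0794492 ] [-0.21534208  0.80235877 -0.07008005] 0.00018336362206255942
True 3.9417 [0.65801573 0.07852594 0.06014181] [-0.46667328  0.26220362  3.93582581]
[0.65799128 0.07849783 0.06010211] [ 0.15092762 -0.36307348  4.93635787]
```

View pics/press.png

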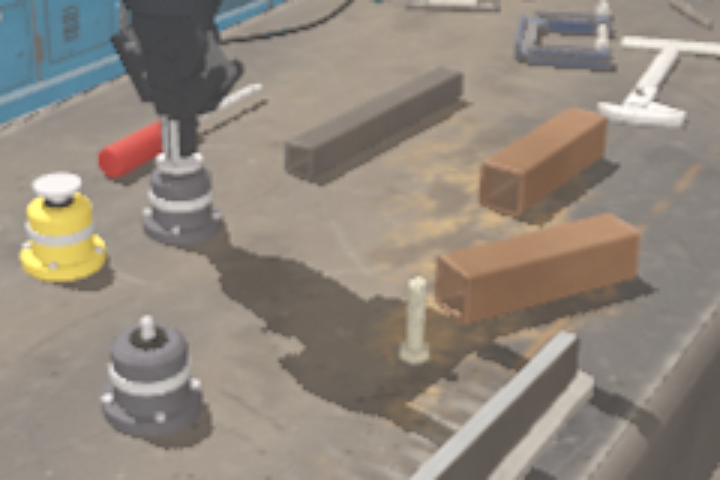

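The fingertips sit centred on the disc, at about (180,160) in the crop. The tip is at z 0.0601, which is about 6 mm of travel at about 5 N. I'll press slightly further to be sure it is on the stop, then release.

```bash
python3 - <<'E'
from m import *
print(line_to([.658,.0785,.0585],velocity=.01,threshold=6)); wait(.25); print(read_ee_pos(),read_force())
line_to([.658,.0785,.12],velocity=.05); line_to([.658,.0785,.2]); wait(.4)
print(read_t(),read_force())
measure(get_image("scene"),"scene")
q=[.70711,.70711,0,0]
goto([.4935,-.1935,.15],q); line_to([.4935,-.1935,.06],velocity=.08); wait(.2); print(read_t(),read_ee_pos(),read_force())
print(line_to([.4935,-.1935,.036],velocity=.01,threshold=5),read_force(),read_ee_pos()); wait(.2)
print(read_force(),read_ee_pos(),read_t())
d=get_image("scene"); cv2.imwrite("pics/touch.png",cv2.resize(d["image"][150:310,220:460,::-1],None,fx=3,fy=3))
E
```

```text
True
[0.65803211 0.07849435 0.06008652] [-1.66126134  0.51118922  4.42634901]
7.0833 [-0.39824633  0.77590123  0.07798859]
scene bar 409 ((493.323486328125, -193.2703399658203), (39.499752044677734, 154.706787109375), 4.784760475158691) 0.04094023151335129
scene disc 99 [0.6558 0.0789 0.0663] 656.9295043945312 77.60430145263672 18.76249885559082 0.06682074249279567
scene pin 17 [0.4881 0.2573 0.0641] 488.6312255859375 256.7330627441406 5.160463333129883 0.06409177403508716
scene yellow 112 [0.6802 0.1786 0.0661] 682.156005859375 175.85757446289062 19.7364559173584 0.06630952308015896
scene long ((575.0465698242188, -179.44992065429688), (205.69515991210938, 239.94664001464844), 4.113561153411865)
9.8333 [ 0.49391103 -0.19367745  0.06056083] [-0.25652708 -0.3638749   0.058689  ]
True [-0.72786532 -0.14107137  4.52303494] [ 0.49354587 -0.19351503  0.0401012 ]
[0.16571303 0.57760199 5.50175606] [ 0.49352077 -0.19351415  0.04003885] 11.8083
```

View pics/touch.png

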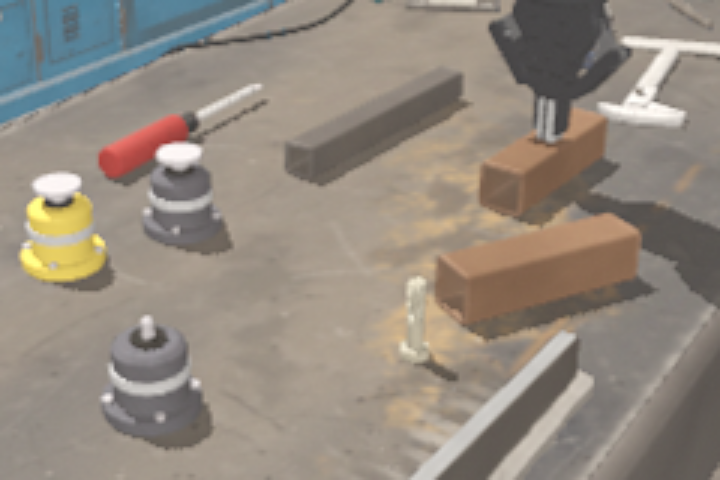

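The tips are at mid-length on the bar's top, at about (548,138) in the crop, with 5.5 N at z 0.040. The disc is up again. Now I'll lift, check and hand in.

```bash
python3 - <<'E'
from m import *
line_to([.4935,-.1935,.12],velocity=.06); line_to([.4935,-.1935,.28]); wait(.5)
measure(get_image("scene"),"scene"); print(read_t(),read_ee_pos(),read_force())
hand_in()
E
```

```text
scene bar 410 ((493.043212890625, -192.97219848632812), (39.477882385253906, 153.66500854492188), 4.783063888549805) 0.040916855102693245
scene disc 97 [0.6562 0.0785 0.0662] 659.3734741210938 75.52616882324219 20.174964904785156 0.06652580171304558
scene pin 16 [0.4885 0.2572 0.0641] 488.686767578125 256.7707824707031 4.149925708770752 0.06418067611951722
scene yellow 111 [0.6807 0.1783 0.066 ] 683.6449584960938 176.51055908203125 19.427656173706055 0.06638746120973851
scene long ((574.6317749023438, -179.26913452148438), (205.5105743408203, 240.82455444335938), 3.403618574142456)
15.125 [ 0.49350708 -0.19352293  0.27998524] [-0.31861851  0.36455587  0.56186824]
the job is handed in; nothing more can be done
```

The touch-off is done and handed in at about 15 s of the 48 s allowed; hand-in gives no verdict.

- **Disc:** I pressed the grey disc gauge with shut fingers. The tip stopped at z 0.0601 m, about 5.9 of the 6 mm, at about 5 N. A second gentle push went no deeper, so it was on its stop. After release the disc measured back at 66 mm.
- **Bar:** I touched the middle of the top face of the brown bar farther from the base, at about (0.4935, −0.1935), with about 5.5 N. I then lifted the hand to z 0.28 m.
- **Last checks:** The bar is within 1 mm of where it was, and the disc is up. The long bar and pin gauge are unmoved within measurement noise. The residual force reading was about 0.6 N, near the sensor noise. I checked the bolt and cup only in the pictures: the bolt showed no sign of moving in the touch picture, and the cup was not in any picture after the first ones. The arm stayed well away from both.

No check failed or disagreed.

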